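Seat the mincing head and run down its wing screw

ROBOT

A 6-joint arm with a two-finger parallel gripper is mounted at the origin on the work surface. World frame = base frame: x ahead of the robot, y to its left, z up, the work surface at z = 0. Lengths are in m, angles in rad, forces in N, time in s.
With the tool pointing down it reaches from about 0.35 to 0.975 m from the base axis. Payload 4.9 kg.
Tool frame: the origin (TCP) lies at the very end of the fingers, on their centre line; the grasp point (between the pads) lies 19 mm behind it; z points along the fingers, y is the direction in which the jaws open and shut (so a half turn about z gives the same grasp; the last joint's range is limited). The gripper opens to 85 mm and grips with 20 to 120 N. Pads are 22 mm wide; open, the fingers measure 114 mm over their backs; the gripper's body (76 mm by 85 mm) begins 54 mm behind the grasp point. The pads swing forward as they close: fully open they stand 13 mm farther back than shut.
Start: joints at [-1.424, 0.053, 1.613, -0, 1.476, -0.119], TCP at [0.164, -0.603, 0.195] pointing down, gripper open.
Joint ranges: [-3.01, 3.01], [-1.01, 2.22], [0.06, 2.58], [-1.02, 4.17], [0.09, 2.62], [-3.14, 3.14]. Speed limits (rad/s): [2.57, 2.57, 3.14, 3.14, 3.14, 3.14].

INTERFACE

Orientations are given as a unit quaternion [w, x, y, z].
In Python, from plant import monitor, eyes, manip gives the robot as it stands.
- The arm moves only by the tool step_arm, never from a script. Its argument "motion" is a list of rows, each a list of 7 numbers: the shift along the world's x, y, z scaled (see below), then the turn, a rotation vector about the world's x, y, z scaled (see below), then the closure in counts, from 0 (fully open) to 255 (shut). In form: [[x, y, z, ax, ay, az, grip], ...]. A call has 1 to 10 rows; each row is the pose to reach, as a shift and turn from the pose commanded when the call began; what a row does not reach only later rows make up. The controller multiplies each number of a shift by 0.5 m and each number of a turn by 1.5 rad. A row lasts 1/10 s, in which the tool goes at most 50 mm and 8.59 degrees, less where a joint would pass 70% of its speed; a pose out of reach is approached as far as the arm can. A call with a number of a shift or a turn outside -1 to 1 is refused whole. A call with a gripper value outside its range is refused whole. The fingers move at their own pace and stop on an object; the grip force is fixed at half the most. Time passes only in rows, so rows that repeat a pose let the fingers close. It gives the time, the measured TCP pose, the force and the opening at its end, in the units of the state.
- monitor.state(): the state, without advancing time (a new reading comes with each control period).
- eyes.grab_frame(name): name is "side" or "top"; returns a dict with "pixels" (480x640x3 uint8, red, green, blue), "mtx" (3x3 intrinsics, pixels), "rvec" (rotation vector, rad) and "tvec" (3), from world to camera coordinates, as OpenCV has them. Camera axes: x right, y down, z forward; pixel columns grow to the right and rows downward; lengths in m; the calibration is good to about 2 mm. A picture is of the moment at which its call begins. There is no depth.
- manip.job_done(): hands the job in, once; it reports no verdict.
Trained networks look in the newest picture that a camera, given by its name, has taken for a name from the list of things; names that differ only in an ending like _2 or _b are one class to them, and where a whole thing is asked for, a point or a joint stands for the part that bears it (a point fixed in the world has none). Each returns a list of dicts, best first, with "p" (0 to 1); they miss things now and then, are a little off and sometimes report something else, mostly with a low value. They report only what shows in the picture. A call takes as long as a camera call.
- eyes.look_for(name, camera): "box" ([centre column, centre row, width, height] in pixels, round what is visible of it).
- eyes.pinpoint(name, camera): "uv" ([column, row] in pixels: a listed point, or the origin of a listed thing).
The state is a dict: "time": time; "joint_pos": joint angles; "joint_vel": joint speeds; "joint_efforts": joint torques, N m; "tool_pos": TCP position; "tool_rot": TCP orientation; "contact_force": force on the tool from outside, world axes, zero at the start; "ft_torque": the same for the moment, N m; "gripper_width": opening from 0.0 (shut) to 1.0 (fully open).
Only numpy, scipy, OpenCV 4.12 (cv2) and the standard library are available. Lean on these libraries where they do the work, as an engineer would, in place of code of your own. Each camera call takes 0.05 s, during which the arm holds its last target.

TASK

Get the meat mincer ready for use: push the mincing head straight in until its flange sits against the hub with no gap, then tighten the loose wing screw on top of the hub clockwise, stroking its wings round with a fingertip again and again until it is down tight and turns no further. Do it all by light pushing (do not grip or force the screw), and leave everything else on the bench where it stands.

Things in the scene. Friction and masses are not known exactly. Their poses are not given: they have to be found in the camera images.
- mincer: Electric meat mincer, fixed to the bench. Origin on the bench (z 0) right under the wing screw's axis; z up; x points away from the robot (give or take its yaw); +y runs back into the motor housing, -y out along the mincing head. Lengths below are in mm in this frame. The housing is a steel box: x -100 to 100, y 34 to 334, top at z 235.
- hub_rim (a point): Centre of the front rim of the hub, at (0, -30, 150). The hub is a level aluminium collar of radius 36, axis along y, from the housing to this rim. The head's flange (radius 40) must meet this rim.
- boss_top (a point): Centre of the top of the round boss (radius 13) on the hub, at (0, 0, 196); the wing screw goes straight down into it. The housing wall is only 34 mm from the screw's axis and rises 8 mm above the tight wings, so a fingertip has free room on the other sides only: over the hub and towards the head.
- head (a joint): How far the mincing head has gone into the hub, m: 0 = 16 mm out, 0.016 = fully home against a solid stop, flange on the hub's rim with no gap. Starts 10 to 16 mm out. It slides straight along the mincer's +y, cannot turn or lift, stays where it is left, takes about 4 N to move slowly.
- nut_front (a point): Centre of the flat front face (88 mm across, facing -y, z 150) of the ring nut at the head's outlet; moves with the head: y -216 fully out, -200 home. Push here, towards +y. Behind it: nut 30 mm long, barrel of radius 31 to 40, and the upright feed neck (62 mm across at its rim, top at z 245, axis 104 mm behind this face).
- screw_turn (a joint): Turn of the wing screw, rad, growing clockwise seen from above: 9.42 = down tight against a solid stop, its shoulder on the boss; smaller = backed off, at the start 0 to 3.2. It goes down 3 mm per turn (starts 3 to 4.5 mm up). Loose: it needs about 0.025 N m, stays where it is left and hardly coasts.
- wing_screw: Steel wing screw with upright axis. Origin on the axis at its underside (z 196 when tight). Barrel of radius 10, 15 mm high; two upright flat wings along its own +x and -x, each a disc 24 mm across and 6 mm thick, reaching 7 to 31 mm from the axis and 7 to 31 mm above the origin. z up; at joint value 0 its x is the mincer's x; it turns with the screw.
- screw_centre (a point): Point on the wing screw's axis at the middle height of its wings, 19 mm above its origin.
- wing_middle (a point): Centre of the wing along the screw's own +x, 19 mm from the axis; the other wing is just opposite.
- catch_pan: Bystander, loose: open rectangular steel pan, 176 x 155 x 65 mm high, standing under the mincer's outlet. Origin under its centre. Leave it where it is.
- tamper: Bystander, loose: white plastic meat tamper (pusher), 180 mm tall, 64 mm wide at its flange, standing upright beside the mincing head on the side away from the robot. Origin under its centre. Leave it where it is.
- spare_plate: Bystander, loose: spare perforated cutting plate, steel disc 68 mm across and 9 mm thick, lying flat beside the mincing head on the robot's side. Origin under its centre. Leave it where it is.
- oil_bottle: Bystander, loose: clear bottle, 56 mm across and 160 mm tall, standing to the right of the mincer. Origin under its centre. Leave it where it is.
- brush: Bystander, loose: hand brush about 200 mm long, lying flat at the right edge of the bench. Origin under its centre. Leave it where it is.
- bowl: Bystander, loose: steel bowl 140 mm across and 60 mm high, standing to the right of the catch pan. Origin under its centre. Leave it where it is.

How it is judged:
By the outcome, as a careful person would: the job done as asked, in the order asked, and still so for the second after the job is handed in, with the robot touching nothing.
It also fails if it takes over 67 s, if anything falls off the work surface, if the arm or the gripper's body presses on something with over 40 N, if the wrist force passes 120 N, or if a joint passes its speed limit or range.

## Working session

There is one attempt and no reset: what is moved stays moved. The work goes in short steps, Python scripts to look and compute and a tool call to move; the robot and the scene stay as the last step left them, time stands still between calls to the robot, and variables do not carry over. Pictures are saved under pics/ and viewed, and the job is handed in when it is done.

Besides the shell and the picture viewer there is one more tool, called after "Request:" as name(argument=value, ...) on one line, values as JSON. step_arm: Moves the arm, as the interface text tells. Its arguments: {"type":"object","properties":{"motion":{"type":"array","items":{"type":"array","items":{"type":"number"}}}},"required":["motion"]}

```bash
ls; mkdir -p pics; cat > h.py <<'E'
import numpy as np, cv2
from plant import monitor, eyes, manip
def cam(f):
    R=cv2.Rodrigues(np.array(f["rvec"],float))[0]; t=np.array(f["tvec"],float).reshape(3)
    return np.array(f["mtx"],float),R,t
def proj(f,p):
    K,R,t=cam(f); q=(R@np.atleast_2d(p).T).T+t; q=(K@q.T).T; return q[:,:2]/q[:,2:]
def ray(f,uv):
    K,R,t=cam(f); d=R.T@(np.linalg.inv(K)@np.array([uv[0],uv[1],1.])); return -R.T@t,d/np.linalg.norm(d)
def tri(f1,u1,f2,u2):
    c1,d1=ray(f1,u1);c2,d2=ray(f2,u2)
    A=np.stack([d1,-d2],1);s=np.linalg.lstsq(A,c2-c1,rcond=None)[0]
    a=c1+s[0]*d1;b=c2+s[1]*d2
    return (a+b)/2,np.linalg.norm(a-b)
def onz(f,uv,z):
    c,d=ray(f,uv); return c+d*(z-c[2])/d[2]
E
python3 - <<'E'
from h import *
F={}
for c in("side","top"):
    f=eyes.grab_frame(c);F[c]=f
    cv2.imwrite(f"pics/{c}0.png",f["pixels"][:,:,::-1])
    print(c,-cam(f)[1].T@cam(f)[2])
for n in["hub_rim","boss_top","nut_front","screw_centre","wing_middle","wing_screw","mincer","catch_pan","tamper","spare_plate","oil_bottle","brush","bowl"]:
    u={}
    for c in F:
        r=eyes.pinpoint(n,c); u[c]=r[:2]
        print(n,c,[(np.round(x["uv"],1).tolist(),round(x["p"],2)) for x in r[:2]])
    if u["side"] and u["top"]: 
        p,e=tri(F["side"],u["side"][0]["uv"],F["top"],u["top"][0]["uv"]);print("   ",p.round(4),round(e,4))
s=monitor.state();print(s["time"],s["tool_pos"],s["tool_rot"],s["contact_force"],s["gripper_width"])
E
```

```text
pics
side [-0.01244303  0.78443819  0.91048029]
top [ 0.47818108 -0.22587569  1.33073152]
hub_rim side [([266.6, 339.2], 0.86)]
hub_rim top [([187.1, 243.9], 0.63)]
    [0.5243 0.1092 0.1407] 0.0042
boss_top side [([257.7, 327.0], 0.74)]
boss_top top [([168.4, 248.4], 0.89)]
    [0.5132 0.1398 0.1994] 0.0038
nut_front side [([300.8, 284.5], 0.91)]
nut_front top [([259.3, 236.5], 0.73)]
    [ 0.5525 -0.0727  0.143 ] 0.0051
screw_centre side [([253.9, 318.1], 0.54)]
screw_centre top [([169.9, 243.4], 0.49)]
    [0.5251 0.1331 0.211 ] 0.0041
wing_middle side [([265.1, 319.4], 0.93), ([327.2, 406.5], 0.46)]
wing_middle top [([170.0, 251.8], 0.69)]
    [0.5035 0.13   0.2144] 0.0011
wing_screw side [([255.8, 324.4], 0.87)]
wing_screw top [([427.3, 303.8], 0.59), ([168.5, 245.2], 0.47)]
    [ 0.5557 -0.319  -0.0104] 0.5517
mincer side []
mincer top [([192.8, 248.7], 0.78)]
catch_pan side []
catch_pan top [([269.4, 235.2], 0.66)]
tamper side [([306.8, 332.9], 0.69)]
tamper top [([198.2, 202.1], 0.82)]
    [0.5583 0.0552 0.1262] 0.1671
spare_plate side [([262.0, 337.5], 0.75)]
spare_plate top [([208.9, 291.4], 0.96)]
    [0.4635 0.0866 0.1541] 0.137
oil_bottle side [([339.7, 256.2], 0.57)]
oil_bottle top [([381.1, 215.2], 0.74)]
    [ 0.6337 -0.4017 -0.0044] 0.0068
brush side []
brush top [([429.2, 305.3], 0.88), ([187.6, 244.4], 0.63)]
bowl side [([398.3, 282.4], 0.69)]
bowl top [([361.2, 277.2], 0.8)]
    [ 0.4452 -0.3523  0.0028] 0.0134
1.4 [ 0.16417356 -0.60302148  0.19541   ] [-1.97279465e-05  9.91181337e-01  1.32512479e-01 -4.04528628e-06] [-0.0199898  -0.21503611  0.29523913] 0.9968355878359912
```

View pics/side0.png

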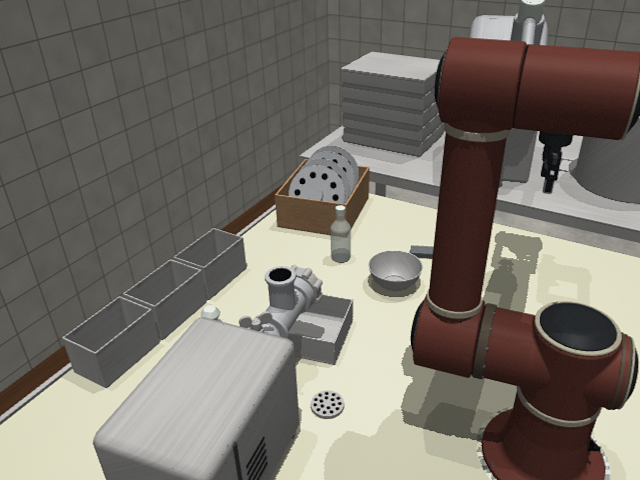

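View pics/top0.png

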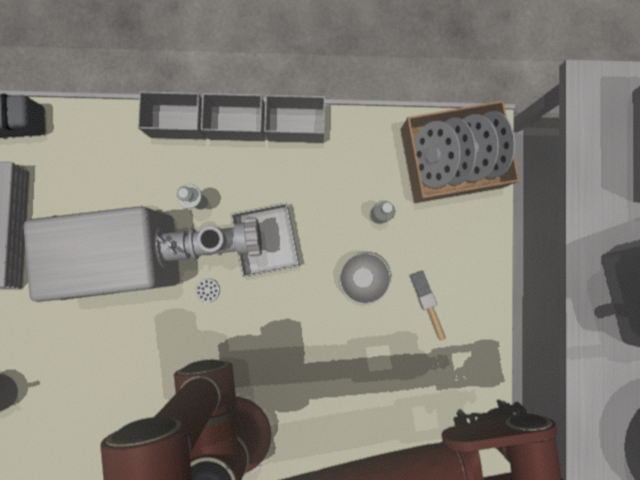

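```bash
python3 - <<'E'
import cv2
a=cv2.imread("pics/side0.png")[240:420,200:400];cv2.imwrite("pics/side0z.png",cv2.resize(a,None,fx=4,fy=3.3,interpolation=cv2.INTER_CUBIC)[:600])
a=cv2.imread("pics/top0.png")[190:310,130:290];cv2.imwrite("pics/top0z.png",cv2.resize(a,None,fx=5,fy=5,interpolation=cv2.INTER_CUBIC))
E
```

```text
(no output)
```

View pics/side0z.png

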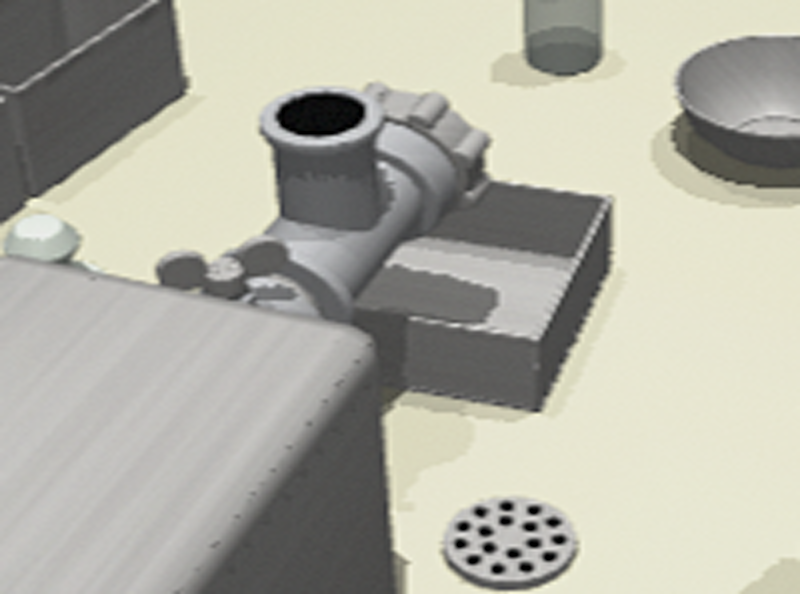

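View pics/top0z.png

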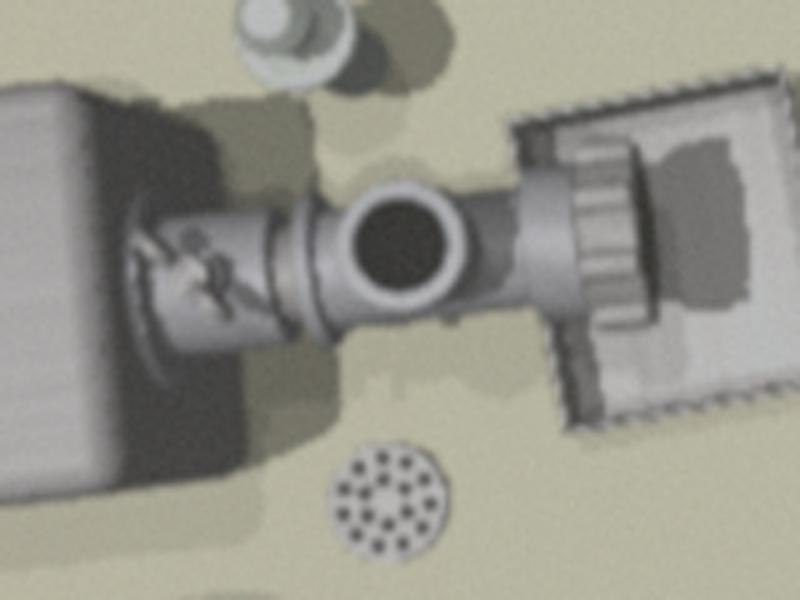

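The pictures show the mincer with its head out by a visible gap (zoomed top view, about (290,270)). The wings run from upper left to lower right at about (168,245) in the top view. Next I'll fit the mincer pose with the stated geometry.

```bash
cat > fit.py <<'E'
from h import *
from scipy.optimize import least_squares
def T(p,X):
    x,y,a=p[:3];X=np.atleast_2d(X);c,s=np.cos(a),np.sin(a)
    return np.stack([x+c*X[:,0]-s*X[:,1],y+s*X[:,0]+c*X[:,1],X[:,2]],1)
def pts(p):
    h=p[3];th=p[4];z=.003*(9.42-th)/(2*np.pi)
    return dict(hub_rim=[0,-.03,.15],boss_top=[0,0,.196],nut_front=[0,-.216+h,.15],screw_centre=[0,0,.215+z],wing_screw=[0,0,.196+z],
      wing_middle=[.019*np.cos(th),-.019*np.sin(th),.215+z])
E
python3 - <<'E'
from fit import *
F={c:eyes.grab_frame(c) for c in("side","top")}
obs=[]
for n in pts([0]*5):
    for c in F:
        r=eyes.pinpoint(n,c)
        P=np.array([.52,.14,.13,.003,2.2]); e=proj(F[c],T(P,pts(P)[n]))[0]
        r=[x for x in r if np.linalg.norm(np.array(x["uv"])-e)<25]
        if r: obs.append((n,c,np.array(r[0]["uv"])))
def res(p): return np.concatenate([proj(F[c],T(p,pts(p)[n]))[0]-u for n,c,u in obs])
s=least_squares(res,[.52,.14,.13,.003,2.2],loss="soft_l1",x_scale=[.01,.01,.1,.01,1])
print(s.x.round(4)); 
for (n,c,u),r in zip(obs,res(s.x).reshape(-1,2)): print(n,c,u.round(1),r.round(1))
np.save("fit.npy",s.x)
# overlay
p=s.x
def circ(c,r,ax,n=40):
    t=np.linspace(0,2*np.pi,n);o=np.zeros((n,3));i,j=[k for k in range(3) if k!=ax];o[:,i]=r*np.cos(t);o[:,j]=r*np.sin(t);return o+c
h=p[3];th=p[4];z=.003*(9.42-th)/(2*np.pi)
L=[circ([0,-.03,.15],.036,1),circ([0,-.216+h,.15],.044,1),circ([0,-.112+h,.245],.031,2),circ([0,0,.196],.013,2),
 np.array([[-.1,.034,.235],[.1,.034,.235],[.1,.334,.235],[-.1,.334,.235],[-.1,.034,.235]]),circ([0,-.046+h,.15],.04,1)]
for sg in(1,-1):
    t=np.linspace(0,6.3,30);r=sg*.019+.012*np.cos(t);L.append(np.stack([r*np.cos(th),-r*np.sin(th),.215+z+.012*np.sin(t)],1))
for c,(x0,y0,x1,y1,k) in dict(top=(130,190,290,310,5),side=(200,240,360,360,5)).items():
    im=cv2.resize(F[c]["pixels"][y0:y1,x0:x1,::-1],None,fx=k,fy=k,interpolation=cv2.INTER_CUBIC)
    for i,l in enumerate(L):
        q=(proj(F[c],T(p,l))-[x0,y0]+.5)*k
        cv2.polylines(im,[q.astype(np.int32).reshape(-1,1,2)],False,[(0,0,255),(0,255,0),(255,0,0),(0,255,255),(255,0,255),(255,255,0),(0,128,255),(0,128,255)][i],1)
    cv2.imwrite(f"pics/ov_{c}.png",im)
E
```

```text
[ 0.516   0.1407  0.1686 -0.0046  2.2036]
hub_rim side [265.5 340.4] [ 0.5 -3.8]
hub_rim top [185.6 243.4] [0.1 2.3]
boss_top side [255.4 329.1] [ 1.9 -0.8]
boss_top top [169.9 248.9] [-1.8 -2.3]
nut_front side [303.4 285.6] [-0.8 -4.6]
nut_front top [260.4 234.1] [-0.3  1.2]
screw_centre side [256.9 318.2] [-0.6  0.8]
screw_centre top [167.1 244.7] [-2.   1.5]
wing_screw side [257.6 327.8] [-0.4 -0.9]
wing_screw top [167.1 246.9] [ 0.6 -0.4]
wing_middle side [266.5 315. ] [-1.1  0.1]
wing_middle top [171.8 249.3] [0.3 0.7]
```

View pics/ov_top.png

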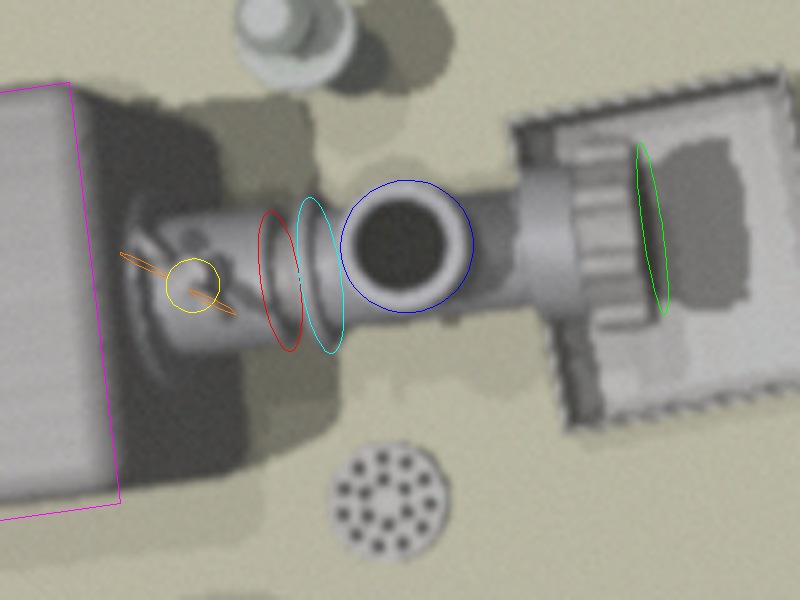

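View pics/ov_side.png

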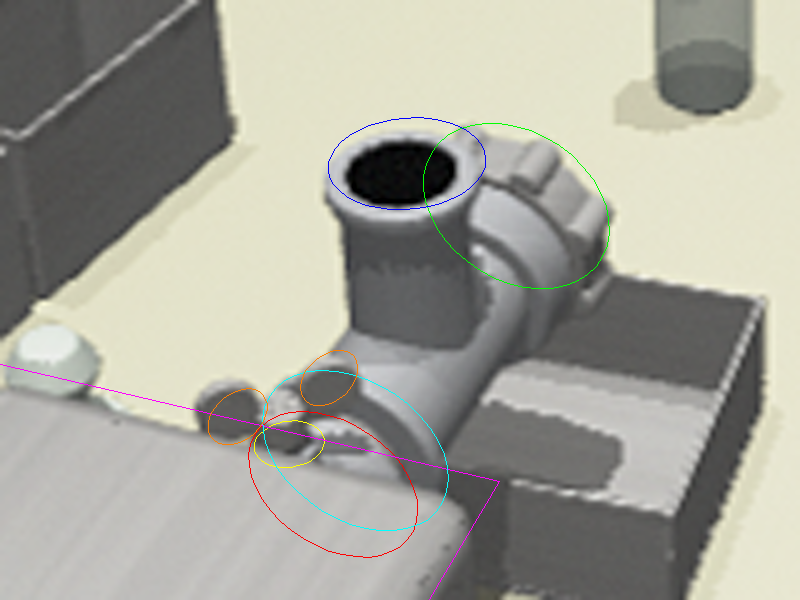

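The yaw is over-fitted, and head < 0 is impossible. I'll add features read off the pictures: neck rim, wing discs, housing front edge.

```bash
cat > fit2.py <<'E'
from fit import *
COL=[(0,0,255),(0,255,0),(255,0,0),(0,255,255),(255,0,255),(255,255,0),(0,128,255),(0,128,255)]
def circ(c,r,ax,n=40):
    t=np.linspace(0,2*np.pi,n);o=np.zeros((n,3));i,j=[k for k in range(3) if k!=ax];o[:,i]=r*np.cos(t);o[:,j]=r*np.sin(t);return o+c
def overlay(F,p,tag,crops=dict(top=(130,190,290,310,5),side=(200,240,360,360,5)),off={}):
    h=p[3];th=p[4];z=.003*(9.42-th)/(2*np.pi)
    L=[circ([0,-.03,.15],.036,1),circ([0,-.216+h,.15],.044,1),circ([0,-.112+h,.245],.031,2),circ([0,0,.196],.013,2),
     np.array([[-.1,.034,.235],[.1,.034,.235],[.1,.334,.235],[-.1,.334,.235],[-.1,.034,.235]]),circ([0,-.046+h,.15],.04,1)]
    for sg in(1,-1):
        t=np.linspace(0,6.3,30);r=sg*.019+.012*np.cos(t);L.append(np.stack([r*np.cos(th),-r*np.sin(th),.215+z+.012*np.sin(t)],1))
    for c,(x0,y0,x1,y1,k) in crops.items():
        if c not in F: continue
        im=cv2.resize(F[c]["pixels"][y0:y1,x0:x1,::-1],None,fx=k,fy=k,interpolation=cv2.INTER_CUBIC)
        for i,l in enumerate(L):
            q=(proj(F[c],T(p,l))+off.get(c,0)-[x0,y0]+.5)*k
            cv2.polylines(im,[q.astype(np.int32).reshape(-1,1,2)],False,COL[i],1)
        cv2.imwrite(f"pics/{tag}_{c}.png",im)
E
python3 - <<'E'
from fit2 import *
F={c:eyes.grab_frame(c) for c in("side","top")}
M=[ # camera, zoom uv, fn of p
("top",(400,245),lambda p:[0,-.112+p[3],.245]),
("side",(400,163),lambda p:[0,-.112+p[3],.245]),
("top",(184,273),lambda p:[0,0,.222]),
("top",(643,235),lambda p:[0,-.216+p[3],.15]),
("side",(230,411),lambda p:np.array(pts(p)["wing_middle"])*[-1,-1,1]),
("side",(332,380),lambda p:pts(p)["wing_middle"]),
("top",(140,243),lambda p:np.array([-.027*np.cos(p[4]),.027*np.sin(p[4]),.222])),
("top",(228,304),lambda p:np.array([.027*np.cos(p[4]),-.027*np.sin(p[4]),.222])),
]
o={"top":(130,190),"side":(200,240)}
def res(q):
    p=q[:5];R=[]
    for c,u,f in M:
        R.append((proj(F[c],T(p,f(p)))[0]+(q[5:7] if c=="side" else q[7:9])-(np.array(u)/5-.5+o[c])))
    R=np.concatenate(R)
    return np.concatenate([R,q[5:]/1.0,[(p[3]-.003)/.004]])
s=least_squares(res,[.516,.1407,.12,.003,2.2,0,0,0,0],x_scale=[.01,.01,.1,.01,1,1,1,1,1])
print(s.x.round(4));print(s.fun[:16].reshape(-1,2).round(1))
np.save("fit.npy",s.x)
overlay(F,s.x[:5],"ov2",off={"side":s.x[5:7],"top":s.x[7:9]})
E
```

```text
[ 0.5197  0.1381  0.1445  0.0026  2.3055  0.0697  0.2395  0.2211 -0.2183]
[[-0.1  0. ]
 [ 0.4  1.3]
 [-0.3  0.3]
 [ 0.7 -0.5]
 [ 0.3 -0.7]
 [-0.7 -0.8]
 [-0.6 -0.3]
 [ 0.   0.7]]
```

View pics/ov2_top.png

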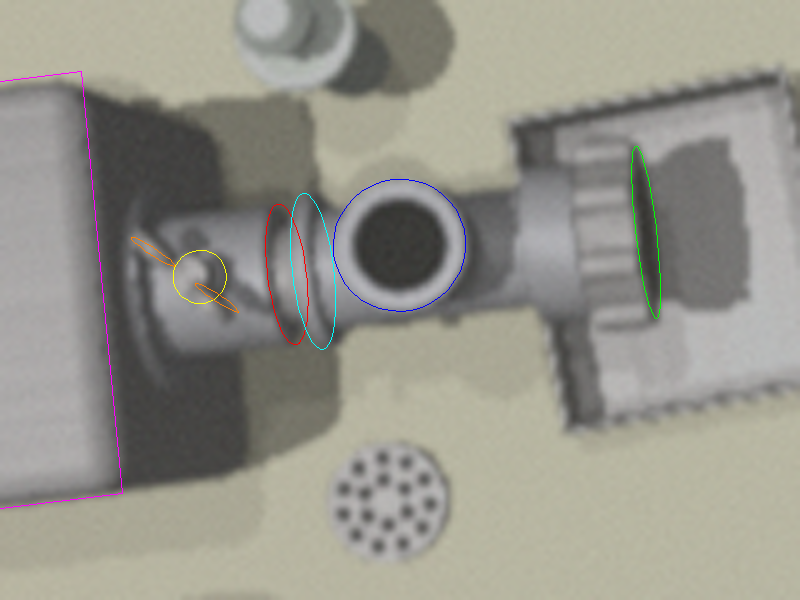

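View pics/ov2_side.png

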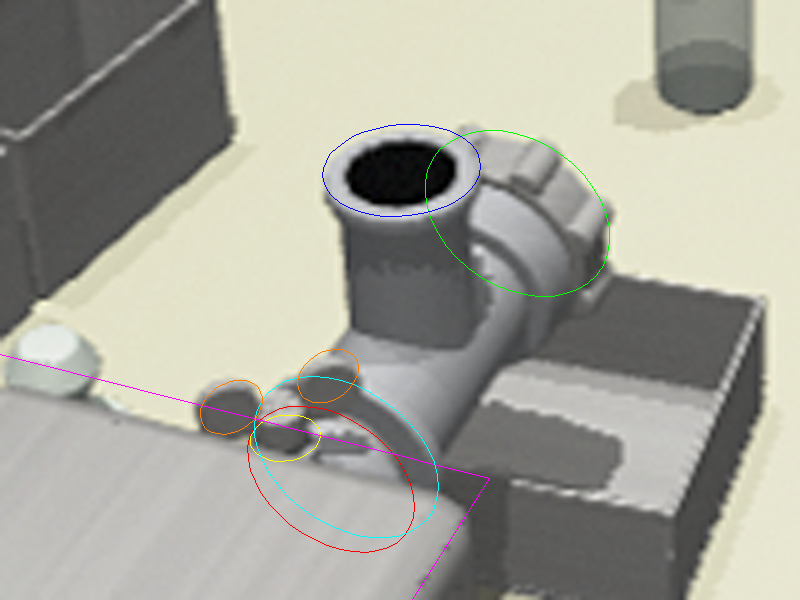

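Request:
step_arm(motion=[[0,0,0.1,0,0,0,255],[0,0,0.2,0,0,0,255],[0,0,0.3,0,0,0.1,255],[0.06,0.07,0.36,0,0,0.2,255],[0.12,0.14,0.4,0,0,0.3,255],[0.18,0.21,0.4,0,0,0.4,255],[0.24,0.28,0.4,0,0,0.5,255],[0.3,0.36,0.4,0,0,0.6,255],[0.36,0.43,0.4,0,0,0.7,255],[0.42,0.5,0.4,0,0,0.8,255]])

```text
time: 3.2
tool_pos: [0.375, -0.3513, 0.3957]
tool_rot: [0.0, 0.741, 0.671, -0.0]
contact_force: [0.5, -0.3, 0.1]
gripper_width: -0.005
```

Request:
step_arm(motion=[[0.06,0.07,0,0,0,0.05,255],[0.12,0.14,0,0,0,0.1,255],[0.18,0.21,0,0,0,0.167,255],[0.24,0.28,0,0,0,0.167,255],[0.3,0.36,0,0,0,0.167,255],[0.37,0.436,0,0,0,0.167,255],[0.37,0.436,0,0,0,0.167,255]])

```text
time: 3.9
tool_pos: [0.5615, -0.1307, 0.3945]
tool_rot: [-0.001, 0.651, 0.759, 0.001]
contact_force: [-0.8, 0.1, 0.0]
gripper_width: 0.0
```

```bash
cat > st.py <<'E'
from h import *
from scipy.spatial.transform import Rotation as Ro
p=np.load("fit.npy")
def st():
    s=monitor.state(); q=s["tool_rot"]; R=Ro.from_quat([q[1],q[2],q[3],q[0]]).as_matrix()
    d=np.array(s["tool_pos"]);c,si=np.cos(p[2]),np.sin(p[2]);v=d[:2]-p[:2]
    m=[c*v[0]+si*v[1],-si*v[0]+c*v[1]]
    f=s["contact_force"]
    print("t",round(s["time"],2),"pos",d.round(4),"mincer mm",np.round(np.array(m)*1e3,1),"z",R[:,2].round(3),"jaw deg",np.degrees(np.arctan2(R[1,1],R[0,1])).round(1),"f",np.round(f,2),"f_m",round(c*f[0]+si*f[1],2),round(-si*f[0]+c*f[1],2),"g",round(s["gripper_width"],3),"j",np.round(s["joint_pos"],2))
E
python3 - <<'E'
from st import *
st()
for c in("side","top"):
    f=eyes.grab_frame(c);cv2.imwrite(f"pics/{c}1.png",f["pixels"][:,:,::-1])
E
```

```text
t 3.9 pos [ 0.5615 -0.1307  0.3945] mincer mm [   2.6 -272. ] z [-0.     0.002 -1.   ] jaw deg 8.7 f [-0.75  0.13  0.04] f_m -0.72 0.24 g 0.0 j [-0.36 -0.1   1.44  0.    1.8  -0.51]
```

View pics/side1.png

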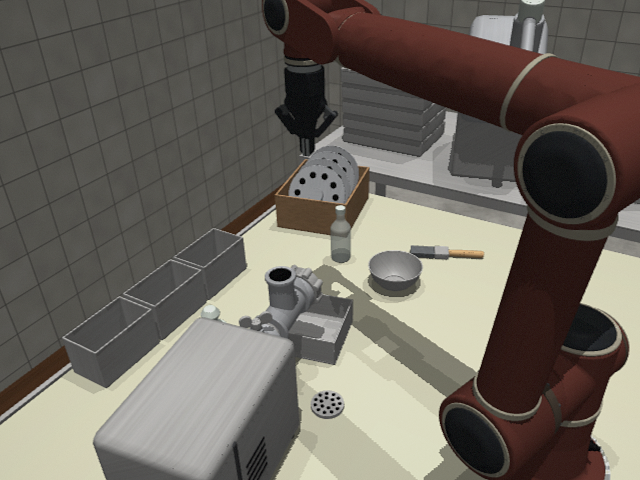

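View pics/top1.png

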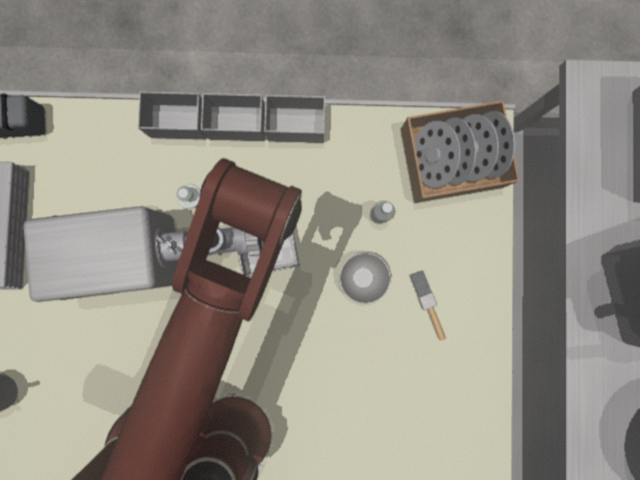

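Request:
step_arm(motion=[[0,0,-0.1,0,0,0,255],[0,0,-0.2,0,0,0,255],[0,0,-0.3,0,0,0,255],[0,0,-0.4,0,0,0,255],[-0.005,0,-0.5,0,0,0,255],[-0.013,0.05,-0.5,0,0,0,255],[-0.016,0.07,-0.5,0,0,0,255]])

```text
time: 4.7
tool_pos: [0.5489, -0.1, 0.1432]
tool_rot: [-0.002, 0.655, 0.756, -0.001]
contact_force: [0.1, 0.1, 0.9]
gripper_width: 0.001
```

```bash
python3 - <<'E'
from st import *
st()
for c in("side","top"):
    f=eyes.grab_frame(c);cv2.imwrite(f"pics/{c}2.png",cv2.resize(f["pixels"][180:360,180:420,::-1],None,fx=3.3,fy=3.3))
E
```

```text
t 4.7 pos [ 0.5489 -0.1     0.1432] mincer mm [  -5.4 -239.8] z [-0.004  0.001 -1.   ] jaw deg 8.2 f [0.09 0.12 0.89] f_m 0.1 0.1 g 0.001 j [-0.31 -0.07  1.82  0.    1.39 -0.46]
```

View pics/side2.png

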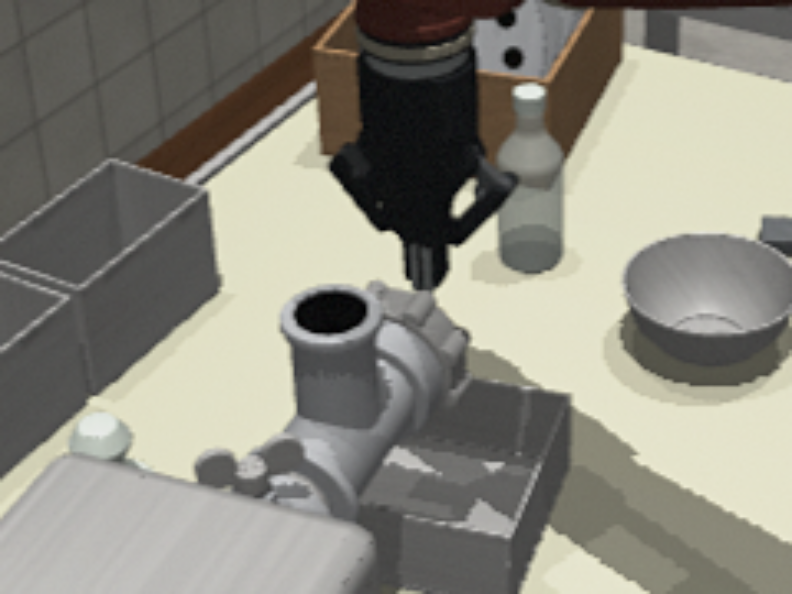

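Request:
step_arm(motion=[[0.004,0.01,0,0,0,0,255],[0.003,0.016,0,0,0,0,255],[0.002,0.022,0,0,0,0,255],[0.001,0.028,0,0,0,0,255],[0,0.034,0,0,0,0,255],[-0.0005,0.038,0,0,0,0,255]])

```text
time: 5.4
tool_pos: [0.5512, -0.082, 0.1457]
tool_rot: [0.001, 0.654, 0.757, -0.001]
contact_force: [0.2, -4.5, 0.3]
gripper_width: -0.002
```

```bash
python3 -c "
from st import *
st()"
```

```text
t 5.4 pos [ 0.5512 -0.082   0.1457] mincer mm [  -0.6 -222.3] z [ 0.001 -0.003 -1.   ] jaw deg 8.3 f [ 0.16 -4.5   0.32] f_m -0.49 -4.47 g -0.002 j [-0.28 -0.07  1.82 -0.    1.39 -0.42]
```

Request:
step_arm(motion=[[-0.0006,0.004,0,0,0,0,255],[-0.0012,0.008,0,0,0,0,255],[-0.0017,0.012,0,0,0,0,255],[-0.0022,0.015,0,0,0,0,255],[-0.0022,0.015,0,0,0,0,255]])

```text
time: 5.9
tool_pos: [0.5499, -0.0733, 0.1456]
tool_rot: [0.0, 0.654, 0.757, 0.0]
contact_force: [1.2, -3.2, 2.0]
gripper_width: 0.002
```

Request:
step_arm(motion=[[-0.0003,0.002,0,0,0,0,255],[-0.0006,0.004,0,0,0,0,255],[-0.0006,0.004,0,0,0,0,255]])

```text
time: 6.2
tool_pos: [0.5496, -0.0714, 0.1456]
tool_rot: [0.0, 0.654, 0.757, 0.0]
contact_force: [1.4, -4.2, 1.8]
gripper_width: 0.0
```

```bash
python3 -c "
from st import *
st()"
```

```text
t 6.2 pos [ 0.5496 -0.0714  0.1456] mincer mm [  -0.6 -211.6] z [ 0.  0. -1.] jaw deg 8.3 f [ 1.41 -4.18  1.85] f_m 0.79 -4.34 g 0.0 j [-0.26 -0.08  1.83  0.    1.39 -0.41]
```

Contact probably began near -223; keep going in small steps until the force climbs.

Request:
step_arm(motion=[[-0.0003,0.002,0,0,0,0,255],[-0.0006,0.004,0,0,0,0,255],[-0.0006,0.004,0,0,0,0,255]])

```text
time: 6.5
tool_pos: [0.5494, -0.0696, 0.1456]
tool_rot: [0.0, 0.654, 0.757, 0.0]
contact_force: [1.4, -3.7, 2.8]
gripper_width: -0.001
```

Request:
step_arm(motion=[[-0.0003,0.002,0,0,0,0,255],[-0.0006,0.004,0,0,0,0,255],[-0.0006,0.004,0,0,0,0,255]])

```text
time: 6.8
tool_pos: [0.5494, -0.0697, 0.1457]
tool_rot: [0.002, 0.654, 0.756, -0.001]
contact_force: [1.5, -10.0, 1.1]
gripper_width: -0.002
```

Request:
step_arm(motion=[[-0.0003,0.002,0,0,0,0,255],[-0.0006,0.004,0,0,0,0,255],[-0.0006,0.004,0,0,0,0,255]])

```text
time: 7.1
tool_pos: [0.5494, -0.0698, 0.1458]
tool_rot: [0.004, 0.654, 0.756, -0.003]
contact_force: [3.3, -16.7, 0.0]
gripper_width: -0.001
```

```bash
python3 -c "
from st import *
st()
for c in('side','top'):
    f=eyes.grab_frame(c);cv2.imwrite(f'pics/{c}3.png',cv2.resize(f['pixels'][220:360,180:340,::-1],None,fx=4.2,fy=4.2,interpolation=2))
"
```

```text
t 7.1 pos [ 0.5494 -0.0698  0.1458] mincer mm [  -0.5 -210. ] z [ 0.002 -0.009 -1.   ] jaw deg 8.3 f [  3.31 -16.72   0.02] f_m 0.87 -17.03 g -0.001 j [-0.26 -0.08  1.83 -0.01  1.39 -0.4 ]
```

View pics/side3.png

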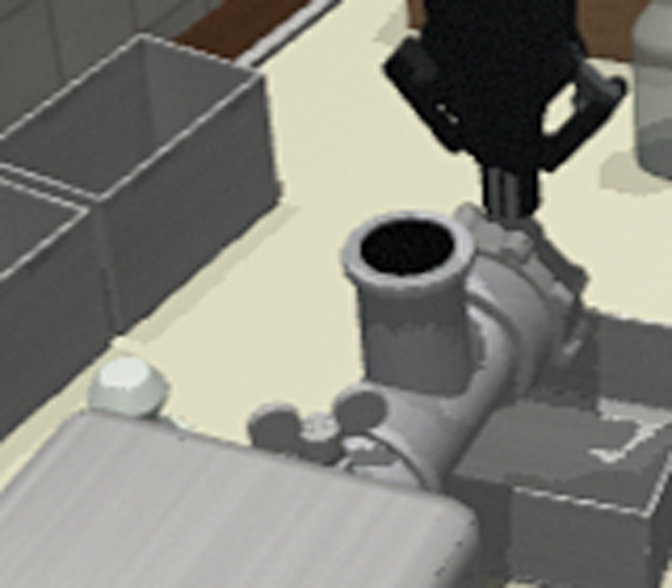

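Hard stop reached: the force rises with no travel, and the face is at mincer y ≈ -200. Next I back off and plan the strokes.

Request:
step_arm(motion=[[0.004,-0.03,0,0,0,0,255],[0.01,-0.07,0,0,0,0,255],[0.01,-0.07,0.1,0,0,0,255],[0.01,-0.07,0.2,0,0,0,255],[0.01,-0.07,0.3,0,0,0,255],[0.01,-0.07,0.36,0,0,0,255]])

```text
time: 7.8
tool_pos: [0.5542, -0.0997, 0.3294]
tool_rot: [0.001, 0.653, 0.757, 0.002]
contact_force: [0.0, -1.2, -0.2]
gripper_width: 0.0
```

```bash
cat > plan.py <<'E'
from fit2 import *
p=np.load("fit.npy")
def w(xm,ym,z): return T(p,[xm/1e3,ym/1e3,z/1e3])[0]
def rows(cmd,pts):
    for q in pts: print(((w(*q)-cmd)/.5).round(3).tolist(), np.round(q,1))
def orb(a,b,n,r,z):
    return [(r*np.cos(t),-r*np.sin(t),z) for t in np.radians(np.linspace(a,b,n))]
E
python3 - <<'E'
from plan import *
from st import st
st()
F={c:eyes.grab_frame(c) for c in("side","top")}
p[3]=.016;overlay(F,p[:5],"ov3",off={"side":p[5:7],"top":p[7:9]})
cmd=np.array([.5536,-.1005,.3254]);print(cmd)
E
```

```text
t 7.8 pos [ 0.5542 -0.0997  0.3294] mincer mm [-2.000e-01 -2.403e+02] z [ 0.004  0.002 -1.   ] jaw deg 8.4 f [ 0.04 -1.17 -0.17] f_m -0.13 -1.17 g 0.0 j [-0.31 -0.14  1.58  0.    1.7  -0.46]
[ 0.5536 -0.1005  0.3254]
```

View pics/ov3_side.png

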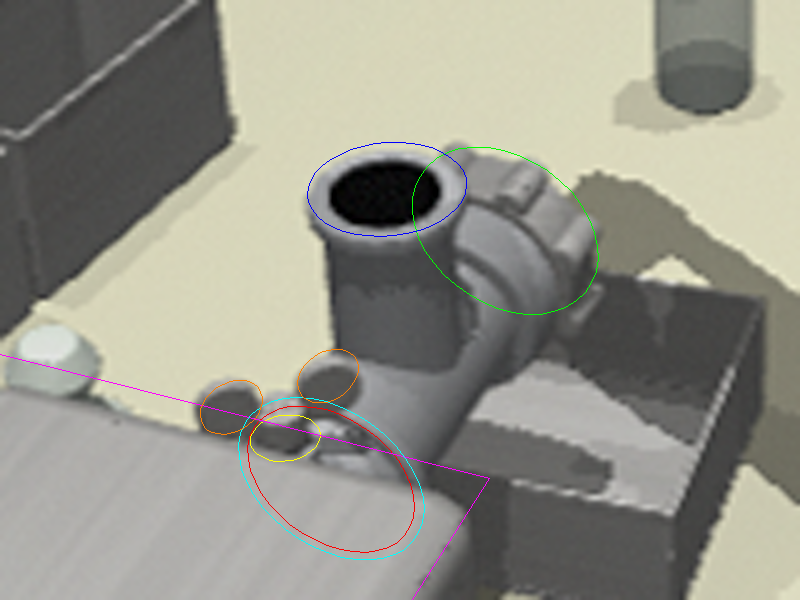

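View pics/ov3_top.png

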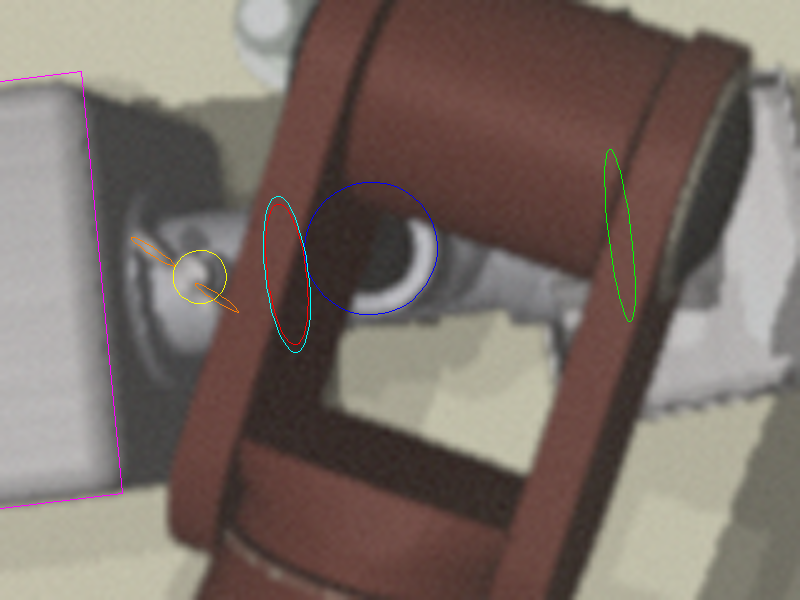

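The head overlay for "home" lands on the neck rim and the gap is gone. Next come the stroke rows.

```bash
python3 - <<'E'
from plan import *
cmd=np.array([.5536,-.1005,.3254])
print("approach");rows(cmd,[(14,-21,300),(14,-21,260),(14,-21,217)])
c2=w(14,-21,217);print(c2)
print("stroke1");rows(c2,orb(57,200,11,23,217))
c3=w(*orb(200,200,1,23,217)[0]);
print("lift+over");rows(c3,[(-23,6,217),(-23,6,255),(0,-8,255),(24,6,255),(24,6,217)])
c4=w(24,6,217)
print("stroke2");rows(c4,orb(-14,200,16,23,217))
E
```

```text
approach
[-0.034, 0.44, -0.051] [ 14 -21 300]
[-0.034, 0.44, -0.131] [ 14 -21 260]
[-0.034, 0.44, -0.217] [ 14 -21 217]
[0.53660643 0.11930891 0.217     ]
stroke1
[-0.003, 0.003, 0.0] [ 12.5 -19.3 217. ]
[-0.013, -0.003, 0.0] [  7.4 -21.8 217. ]
[-0.024, -0.007, 0.0] [  1.8 -22.9 217. ]
[-0.035, -0.008, 0.0] [ -4.  -22.7 217. ]
[-0.046, -0.007, 0.0] [ -9.4 -21.  217. ]
[-0.057, -0.002, 0.0] [-14.3 -18.  217. ]
[-0.066, 0.005, 0.0] [-18.3 -13.9 217. ]
[-0.073, 0.014, 0.0] [-21.2  -8.9 217. ]
[-0.078, 0.024, 0.0] [-22.7  -3.4 217. ]
[-0.08, 0.035, 0.0] [-22.9   2.3 217. ]
[-0.079, 0.047, 0.0] [-21.6   7.9 217. ]
lift+over
[-0.002, -0.004, 0.0] [-23   6 217]
[-0.002, -0.004, 0.076] [-23   6 255]
[0.047, -0.025, 0.076] [  0  -8 255]
[0.091, 0.009, 0.076] [ 24   6 255]
[0.091, 0.009, 0.0] [ 24   6 217]
stroke2
[-0.003, -0.001, 0.0] [ 22.3   5.6 217. ]
[-0.0, -0.012, 0.0] [ 2.30e+01 -1.00e-01  2.17e+02]
[-0.0, -0.024, 0.0] [ 22.3  -5.8 217. ]
[-0.003, -0.035, 0.0] [ 20.2 -11.1 217. ]
[-0.008, -0.045, 0.0] [ 16.8 -15.7 217. ]
[-0.016, -0.054, 0.0] [ 12.4 -19.4 217. ]
[-0.025, -0.06, 0.0] [  7.3 -21.8 217. ]
[-0.036, -0.064, 0.0] [  1.7 -22.9 217. ]
[-0.047, -0.065, 0.0] [ -4.  -22.6 217. ]
[-0.059, -0.063, 0.0] [ -9.5 -20.9 217. ]
[-0.069, -0.058, 0.0] [-14.4 -18.  217. ]
[-0.078, -0.052, 0.0] [-18.4 -13.9 217. ]
[-0.085, -0.043, 0.0] [-21.2  -8.9 217. ]
[-0.09, -0.032, 0.0] [-22.7  -3.4 217. ]
[-0.092, -0.021, 0.0] [-22.9   2.3 217. ]
[-0.091, -0.009, 0.0] [-21.6   7.9 217. ]
```

Request:
step_arm(motion=[[-0.008,0.1,-0.03,0,0,0,255],[-0.016,0.2,-0.05,0,0,0,255],[-0.024,0.3,-0.05,0,0,0,255],[-0.032,0.4,-0.05,0,0,0,255],[-0.034,0.44,-0.06,0,0,0,255],[-0.034,0.44,-0.1,0,0,0,255],[-0.034,0.44,-0.13,0,0,0,255]])

```text
time: 8.6
tool_pos: [0.535, 0.1209, 0.2572]
tool_rot: [-0.002, 0.653, 0.757, -0.001]
contact_force: [-0.0, -0.6, -0.5]
gripper_width: 0.003
```

```bash
python3 - <<'E'
from fit2 import *
from st import st
st()
p=np.load("fit.npy");p[3]=.016
F={c:eyes.grab_frame(c) for c in("side","top")}
overlay(F,p[:5],"ov4",off={"side":p[5:7],"top":p[7:9]})
E
```

```text
t 8.6 pos [0.535  0.1209 0.2572] mincer mm [ 12.7 -19.2] z [-0.005  0.001 -1.   ] jaw deg 8.5 f [-0.03 -0.64 -0.52] f_m -0.12 -0.63 g 0.003 j [ 0.09 -0.16  1.71  0.    1.59 -0.06]
```

View pics/ov4_side.png

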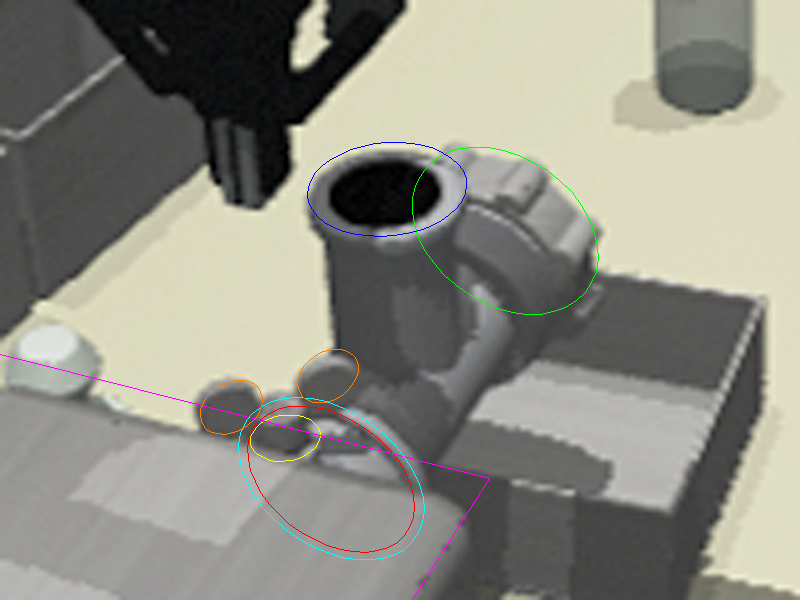

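Request:
step_arm(motion=[[0,0,-0.04,0,0,0,255],[0,0,-0.087,0,0,0,255],[-0.003,0.003,-0.087,0,0,0,255]])

```text
time: 9.0
tool_pos: [0.5329, 0.1202, 0.2128]
tool_rot: [-0.003, 0.654, 0.756, -0.003]
contact_force: [-1.1, -0.3, -0.4]
gripper_width: 0.0
```

Request:
step_arm(motion=[[-0.01,-0.006,0,0,0,0,255],[-0.021,-0.01,0,0,0,0,255],[-0.032,-0.011,0,0,0,0,255],[-0.043,-0.01,0,0,0,0,255],[-0.054,-0.005,0,0,0,0,255],[-0.063,0.002,0,0,0,0,255]])

```text
time: 9.6
tool_pos: [0.5032, 0.1222, 0.2173]
tool_rot: [0.0, 0.654, 0.757, 0.0]
contact_force: [-0.3, -0.3, -0.1]
gripper_width: -0.0
```

```bash
python3 - <<'E'
from fit2 import *
from st import st
st()
p=np.load("fit.npy");p[3]=.016
F={c:eyes.grab_frame(c) for c in("side",)}
overlay(F,p[:5],"ov5",off={"side":p[5:7],"top":p[7:9]})
E
```

```text
t 9.6 pos [0.5032 0.1222 0.2173] mincer mm [-18.6 -13.3] z [ 0.001  0.    -1.   ] jaw deg 8.3 f [-0.32 -0.3  -0.06] f_m -0.36 -0.25 g -0.0 j [ 0.09 -0.22  1.83  0.    1.53 -0.05]
```

View pics/ov5_side.png

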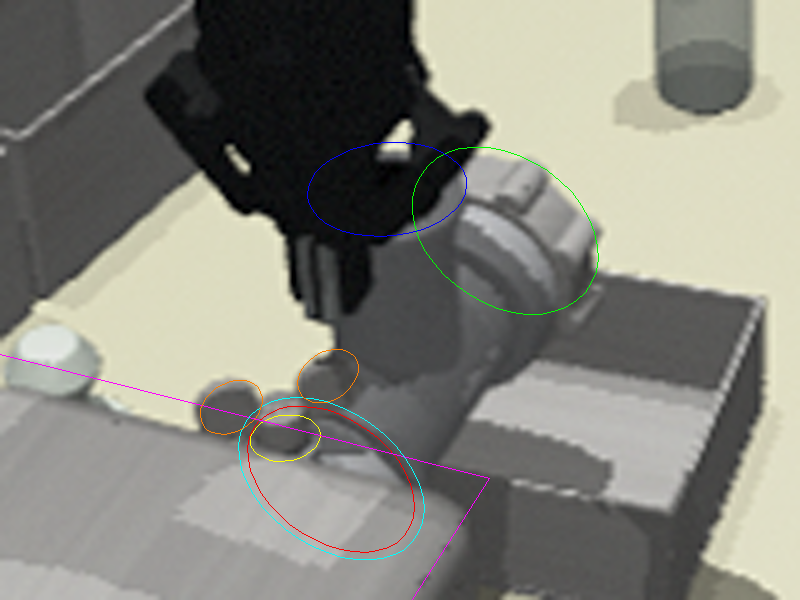

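```bash
python3 - <<'E'
from fit2 import *
s=monitor.state()
f=eyes.grab_frame("side");g=eyes.grab_frame("top")
for n,q in(("side",f),("top",g)):
    print(n,proj(q,np.array([s["tool_pos"]]))[0], (proj(q,np.array([s["tool_pos"]]))[0]-{"side":(200,240),"top":(130,190)}[n]+.5)*5)
print(s["tool_pos"], s["gripper_width"])
cv2.imwrite("pics/side6.png",cv2.resize(f["pixels"][200:350,180:380,::-1],None,fx=4,fy=4,interpolation=2))
cv2.imwrite("pics/top6.png",cv2.resize(g["pixels"][190:310,130:290,::-1],None,fx=5,fy=5,interpolation=2))
E
```

```text
side [267.85750948 316.19629316] [341.78754738 383.48146581]
top [172.50432245 251.99271141] [215.02161226 312.46355705]
[0.50270687 0.12278815 0.2171703 ] 0.00042549906939415137
```

View pics/side6.png

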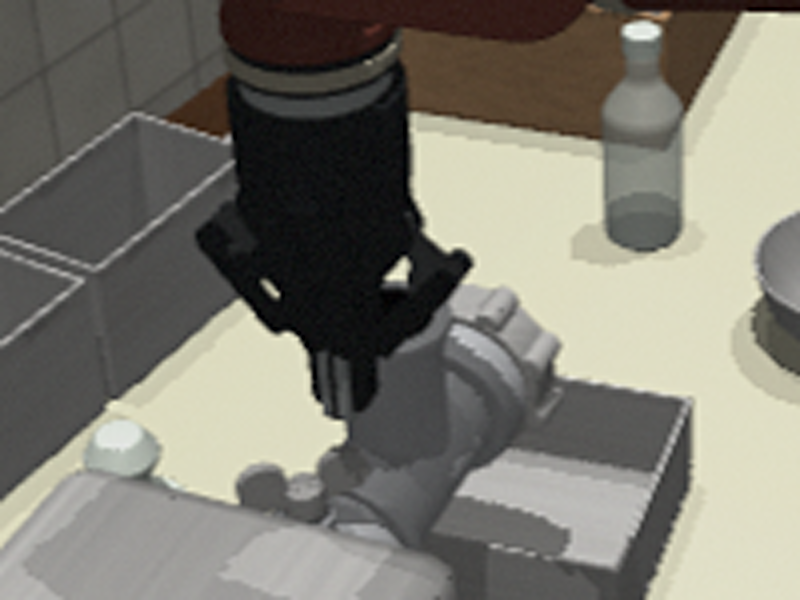

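View pics/top6.png

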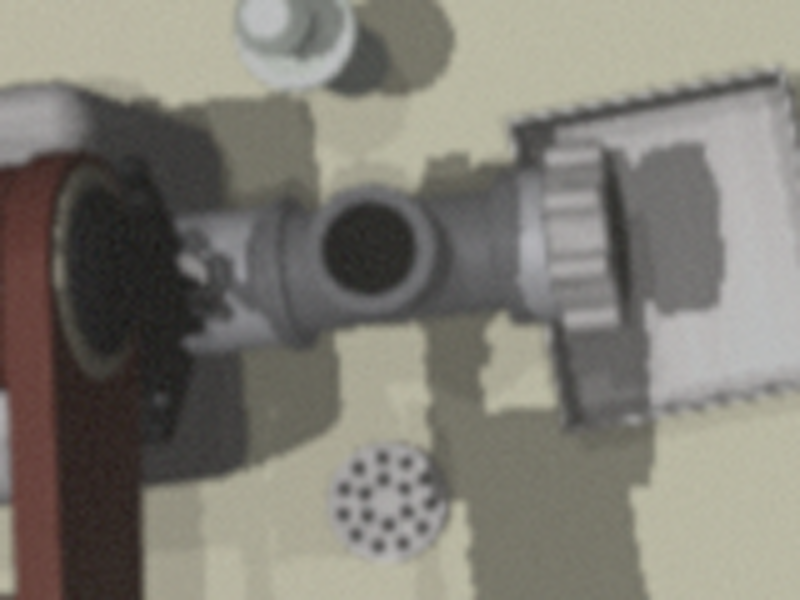

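```bash
python3 - <<'E'
from fit2 import *
f=eyes.grab_frame("side")
for t,u in(((.5615,-.1307,.3945),(306,153)),((.535,.1209,.2572),(248.5,280.5)),((.5489,-.1,.1432),(180+427/3.3,180+290/3.3)),((.5027,.1228,.2172),(266,303.5))):
    for dz in(0,.013,.02,.03): print(dz,proj(f,np.array([t])+[0,0,dz])[0].round(1),u)
E
```

```text
0 [307.9 169.6] (306, 153)
0.013 [307.6 163.8] (306, 153)
0.02 [307.5 160.6] (306, 153)
0.03 [307.3 156.1] (306, 153)
0 [252.3 293.4] (248.5, 280.5)
0.013 [251.7 287.8] (248.5, 280.5)
0.02 [251.3 284.7] (248.5, 280.5)
0.03 [250.8 280.3] (248.5, 280.5)
0 [309.7 278.5] (309.3939393939394, 267.8787878787879)
0.013 [309.5 273.7] (309.3939393939394, 267.8787878787879)
0.02 [309.4 271.2] (309.3939393939394, 267.8787878787879)
0.03 [309.3 267.5] (309.3939393939394, 267.8787878787879)
0 [267.9 316.2] (266, 303.5)
0.013 [267.3 310.7] (266, 303.5)
0.02 [267.  307.8] (266, 303.5)
0.03 [266.6 303.5] (266, 303.5)
```

The pictures show that the visible fingertip is about 30 mm higher than the reported TCP, consistently at four poses. So this pass swept over the wings without touching them. I'll go back to a clear spot and go lower, checking force.

```bash
python3 - <<'E'
from plan import *
cmd=np.array([.5036,.122,.2169])
rows(cmd,[(16,-18,217),(16,-18,200),(16,-18,188)]);print(w(16,-18,188))
E
```

```text
[0.069, 0.001, 0.0] [ 16 -18 217]
[0.069, 0.001, -0.034] [ 16 -18 200]
[0.069, 0.001, -0.058] [ 16 -18 188]
[0.5381535  0.12256568 0.188     ]
```

Request:
step_arm(motion=[[0.035,0.001,0,0,0,0,255],[0.069,0.001,0,0,0,0,255],[0.069,0.001,-0.02,0,0,0,255],[0.069,0.001,-0.034,0,0,0,255],[0.069,0.001,-0.044,0,0,0,255],[0.069,0.001,-0.05,0,0,0,255],[0.069,0.001,-0.05,0,0,0,255]])

```text
time: 10.5
tool_pos: [0.5373, 0.1225, 0.1911]
tool_rot: [-0.0, 0.654, 0.757, -0.0]
contact_force: [-0.5, 0.0, -0.3]
gripper_width: 0.005
```

```bash
python3 - <<'E'
from fit2 import *
from st import st
st()
f=eyes.grab_frame("side")
cv2.imwrite("pics/side7.png",cv2.resize(f["pixels"][220:370,180:380,::-1],None,fx=4,fy=4,interpolation=2))
E
```

```text
t 10.5 pos [0.5373 0.1225 0.1911] mincer mm [ 15.2 -18. ] z [-0.001 -0.    -1.   ] jaw deg 8.3 f [-0.52  0.03 -0.31] f_m -0.51 0.11 g 0.005 j [ 0.09 -0.12  1.79 -0.    1.47 -0.06]
```

View pics/side7.png

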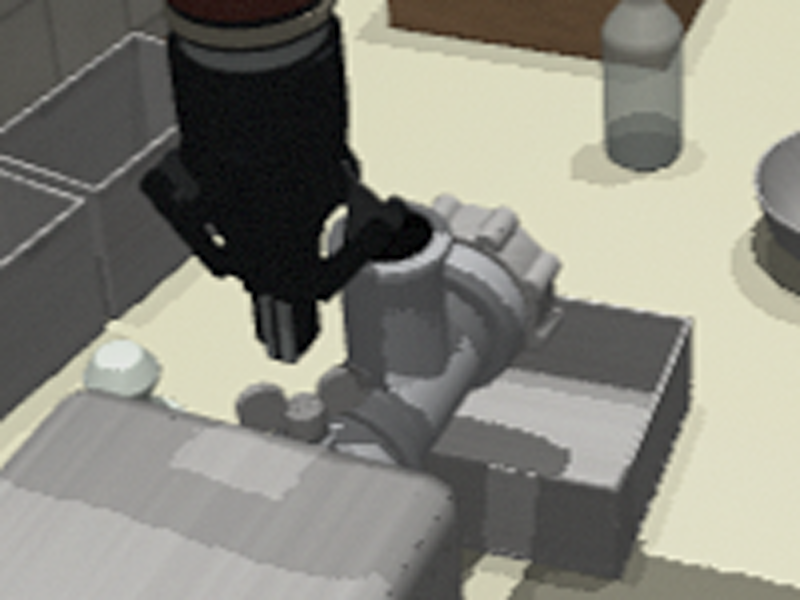

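```bash
python3 - <<'E'
from fit2 import *
f=eyes.grab_frame("side");s=monitor.state();t=np.array(s["tool_pos"])
for dz in(0,.01,.02,.03,.04): print(dz,proj(f,t[None]+[0,0,dz])[0].round(1))
p=np.load("fit.npy")
for z in(.183,.2,.215): print(z,proj(f,T(p,[.0152,-.018,z]))[0].round(1))
for n in("tamper","spare_plate"): print(n,[(np.round(x["box"]),x["p"]) for x in eyes.look_for(n,"side")[:1]])
print(proj(f,np.array([[.164,-.603,.195]])))
E
```

```text
0 [253.6 320.6]
0.01 [253.1 316.6]
0.02 [252.6 312.5]
0.03 [252.2 308.3]
0.04 [251.7 304.1]
0.183 [254.3 324.4]
0.2 [253.5 317.5]
0.215 [252.8 311.3]
tamper [(array([396., 269.,  51.,  43.]), 0.56)]
spare_plate [(array([328., 406.,  37.,  29.]), 0.7)]
[[541.98160594 200.2000928 ]]
```

```bash
python3 - <<'E'
from plan import *
cmd=np.array([.5381,.1225,.1919])
rows(cmd,orb(60,140,8,22,188))
c=w(*orb(140,140,1,22,188)[0]);print()
rows(c,orb(140,200,6,22,188))
E
```

```text
[-0.009, -0.003, -0.008] [ 11.  -19.1 188. ]
[-0.017, -0.008, -0.008] [  7.  -20.9 188. ]
[-0.025, -0.011, -0.008] [  2.7 -21.8 188. ]
[-0.034, -0.013, -0.008] [ -1.6 -21.9 188. ]
[-0.042, -0.012, -0.008] [ -6.  -21.2 188. ]
[-0.051, -0.01, -0.008] [-10.  -19.6 188. ]
[-0.059, -0.007, -0.008] [-13.7 -17.2 188. ]
[-0.066, -0.002, -0.008] [-16.9 -14.1 188. ]

[0.0, 0.0, 0.0] [-16.9 -14.1 188. ]
[-0.006, 0.007, 0.0] [-19.4 -10.3 188. ]
[-0.011, 0.015, 0.0] [-21.1  -6.1 188. ]
[-0.014, 0.023, 0.0] [-21.9  -1.5 188. ]
[-0.015, 0.033, 0.0] [-21.8   3.1 188. ]
[-0.014, 0.042, 0.0] [-20.7   7.5 188. ]
```

Request:
step_arm(motion=[[-0.009,-0.003,-0.008,0,0,0,255],[-0.017,-0.008,-0.008,0,0,0,255],[-0.025,-0.011,-0.008,0,0,0,255],[-0.034,-0.013,-0.008,0,0,0,255],[-0.042,-0.012,-0.008,0,0,0,255],[-0.051,-0.01,-0.008,0,0,0,255],[-0.059,-0.007,-0.008,0,0,0,255],[-0.066,-0.002,-0.008,0,0,0,255]])

```text
time: 11.5
tool_pos: [0.5048, 0.1215, 0.188]
tool_rot: [0.0, 0.654, 0.757, -0.0]
contact_force: [1.2, -0.1, 0.5]
gripper_width: -0.002
```

```bash
python3 - <<'E'
from fit2 import *
from st import st
st()
f=eyes.grab_frame("side")
cv2.imwrite("pics/side8.png",cv2.resize(f["pixels"][240:360,200:360,::-1],None,fx=5,fy=5,interpolation=2))
E
```

```text
t 11.5 pos [0.5048 0.1215 0.188 ] mincer mm [-17.1 -14.3] z [ 0. -0. -1.] jaw deg 8.3 f [ 1.16 -0.12  0.48] f_m 1.13 -0.28 g -0.002 j [ 0.09 -0.2   1.86 -0.    1.48 -0.05]
```

View pics/side8.png

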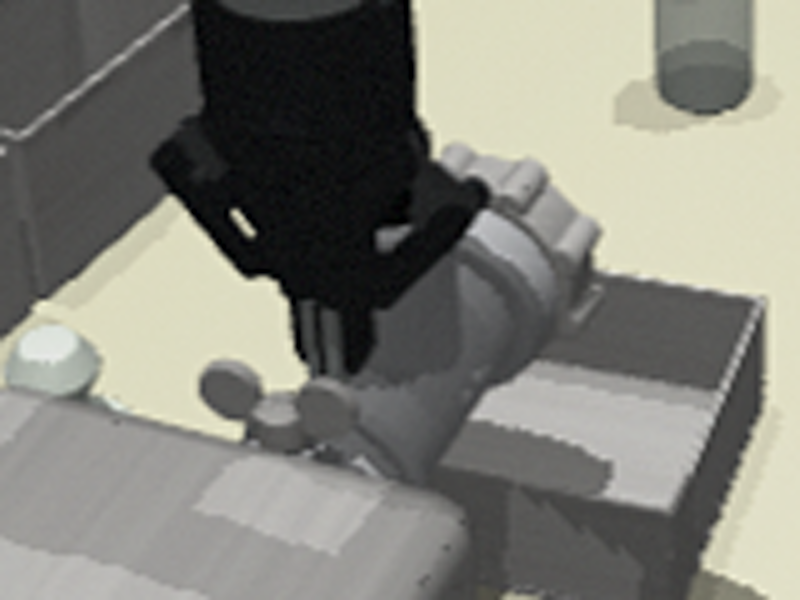

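The wings have turned and now face the camera, with about 1 N of reaction. I'll continue the stroke.

Request:
step_arm(motion=[[-0.006,0.007,0,0,0,0,255],[-0.011,0.015,0,0,0,0,255],[-0.014,0.023,0,0,0,0,255],[-0.015,0.033,0,0,0,0,255],[-0.014,0.042,0,0,0,0,255],[-0.014,0.042,0,0,0,0,255]])

```text
time: 12.15
tool_pos: [0.4979, 0.1433, 0.1877]
tool_rot: [-0.001, 0.653, 0.757, 0.0]
contact_force: [0.2, -0.3, 0.8]
gripper_width: -0.002
```

```bash
python3 - <<'E'
from fit2 import *
from st import st
st()
f=eyes.grab_frame("side")
cv2.imwrite("pics/side9.png",cv2.resize(f["pixels"][240:360,200:360,::-1],None,fx=5,fy=5,interpolation=2))
E
```

```text
t 12.15 pos [0.4979 0.1433 0.1877] mincer mm [-20.9   8.3] z [-0.001  0.001 -1.   ] jaw deg 8.4 f [ 0.2  -0.33  0.79] f_m 0.15 -0.36 g -0.002 j [ 0.14 -0.2   1.87  0.    1.48 -0.01]
```

View pics/side9.png

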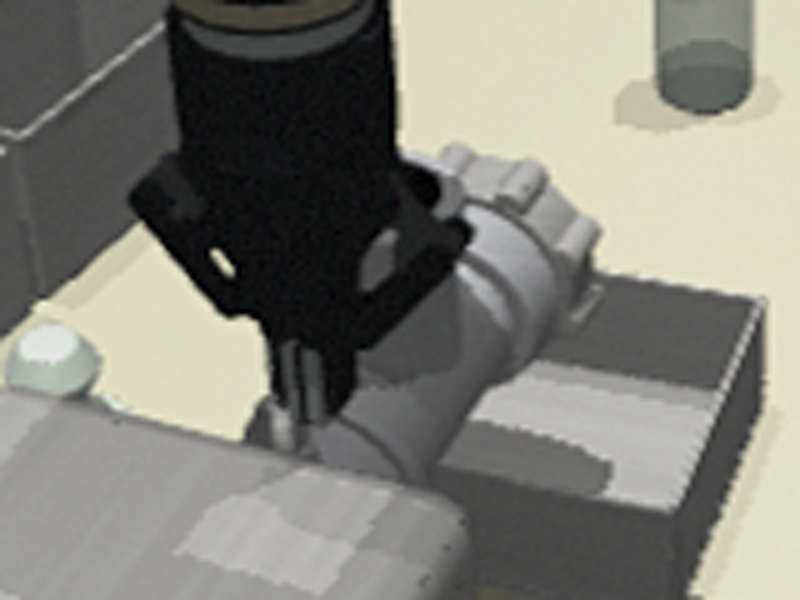

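```bash
python3 - <<'E'
from plan import *
cmd=w(-20.7,7.5,188)
rows(cmd,[(-22,4,188),(-22,4,222),(-8,-2,222),(8,-2,222),(23,6,222),(23,6,187)])
c=w(23,6,187);print()
o=orb(0,200,19,22,187)
rows(c,o[:10]);print();rows(w(*o[9]),o[10:])
E
```

```text
[-0.002, -0.007, 0.0] [-22   4 188]
[-0.002, -0.007, 0.068] [-22   4 222]
[0.028, -0.015, 0.068] [ -8  -2 222]
[0.06, -0.011, 0.068] [  8  -2 222]
[0.087, 0.01, 0.068] [ 23   6 222]
[0.087, 0.01, -0.002] [ 23   6 187]

[-0.0, -0.012, 0.0] [ 22.  -0. 187.]
[0.0, -0.021, 0.0] [ 21.6  -4.2 187. ]
[-0.001, -0.029, 0.0] [ 20.4  -8.3 187. ]
[-0.004, -0.037, 0.0] [ 18.4 -12.1 187. ]
[-0.008, -0.044, 0.0] [ 15.7 -15.4 187. ]
[-0.014, -0.051, 0.0] [ 12.4 -18.1 187. ]
[-0.021, -0.056, 0.0] [  8.7 -20.2 187. ]
[-0.028, -0.06, 0.0] [  4.7 -21.5 187. ]
[-0.037, -0.062, 0.0] [  0.4 -22.  187. ]
[-0.045, -0.062, 0.0] [ -3.8 -21.7 187. ]

[-0.008, 0.001, 0.0] [ -7.9 -20.5 187. ]
[-0.017, 0.004, 0.0] [-11.7 -18.6 187. ]
[-0.024, 0.008, 0.0] [-15.1 -16.  187. ]
[-0.03, 0.014, 0.0] [-17.9 -12.8 187. ]
[-0.036, 0.02, 0.0] [-20.   -9.1 187. ]
[-0.04, 0.028, 0.0] [-21.4  -5.1 187. ]
[-0.042, 0.036, 0.0] [-22.   -0.9 187. ]
[-0.043, 0.044, 0.0] [-21.7   3.4 187. ]
[-0.042, 0.053, 0.0] [-20.7   7.5 187. ]
```

Request:
step_arm(motion=[[-0.002,-0.007,0,0,0,0,255],[-0.002,-0.007,0.04,0,0,0,255],[-0.002,-0.007,0.068,0,0,0,255],[-0.002,-0.007,0.068,0,0,0,255],[0.028,-0.015,0.068,0,0,0,255],[0.06,-0.011,0.068,0,0,0,255],[0.087,0.01,0.068,0,0,0,255],[0.087,0.01,0.06,0,0,0,255],[0.087,0.01,0.03,0,0,0,255],[0.087,0.01,-0.002,0,0,0,255]])

```text
time: 13.2
tool_pos: [0.5411, 0.1472, 0.1855]
tool_rot: [-0.0, 0.654, 0.757, -0.0]
contact_force: [0.2, 0.6, -0.0]
gripper_width: 0.004
```

```bash
python3 - <<'E'
from fit2 import *
from st import st
st()
f=eyes.grab_frame("side")
cv2.imwrite("pics/side10.png",cv2.resize(f["pixels"][240:360,200:360,::-1],None,fx=5,fy=5,interpolation=2))
E
```

```text
t 13.2 pos [0.5411 0.1472 0.1855] mincer mm [22.4  6. ] z [-0. -0. -1.] jaw deg 8.3 f [ 0.18  0.61 -0.04] f_m 0.26 0.58 g 0.004 j [ 0.13 -0.09  1.77 -0.    1.46 -0.01]
```

View pics/side10.png

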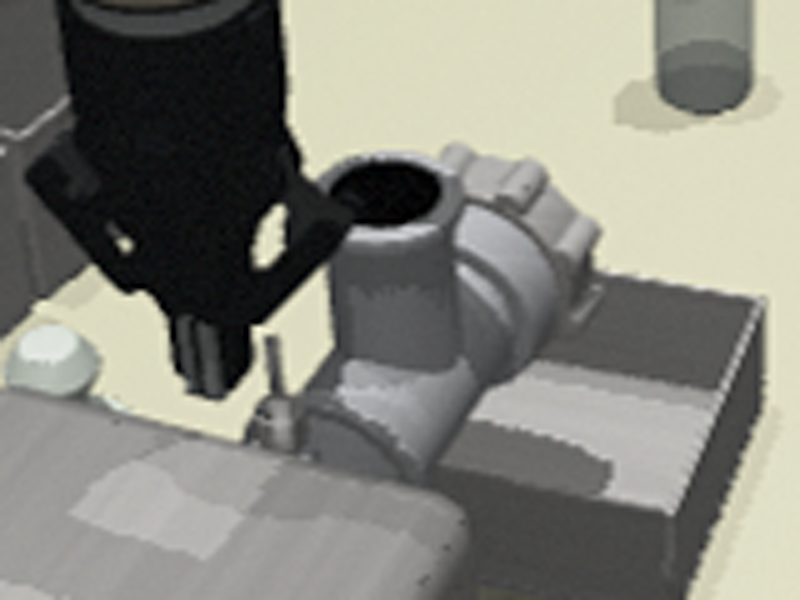

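Request:
step_arm(motion=[[0,-0.012,0,0,0,0,255],[0,-0.021,0,0,0,0,255],[-0.001,-0.029,0,0,0,0,255],[-0.004,-0.037,0,0,0,0,255],[-0.008,-0.044,0,0,0,0,255],[-0.014,-0.051,0,0,0,0,255],[-0.021,-0.056,0,0,0,0,255],[-0.028,-0.06,0,0,0,0,255],[-0.037,-0.062,0,0,0,0,255],[-0.045,-0.062,0,0,0,0,255]])

```text
time: 14.25
tool_pos: [0.5189, 0.1161, 0.187]
tool_rot: [0.0, 0.654, 0.757, -0.0]
contact_force: [2.2, 0.0, -0.3]
gripper_width: 0.002
```

Request:
step_arm(motion=[[-0.008,0.001,0,0,0,0,255],[-0.017,0.004,0,0,0,0,255],[-0.024,0.008,0,0,0,0,255],[-0.03,0.014,0,0,0,0,255],[-0.036,0.02,0,0,0,0,255],[-0.04,0.028,0,0,0,0,255],[-0.042,0.036,0,0,0,0,255],[-0.043,0.044,0,0,0,0,255],[-0.042,0.053,0,0,0,0,255],[-0.042,0.053,0,0,0,0,255]])

```text
time: 15.25
tool_pos: [0.4979, 0.1438, 0.1867]
tool_rot: [-0.0, 0.654, 0.757, 0.0]
contact_force: [-0.0, -0.8, -0.9]
gripper_width: 0.002
```

Request:
step_arm(motion=[[-0.002,-0.007,0,0,0,0,255],[-0.002,-0.007,0.04,0,0,0,255],[-0.002,-0.007,0.068,0,0,0,255],[-0.002,-0.007,0.068,0,0,0,255],[0.028,-0.015,0.068,0,0,0,255],[0.06,-0.011,0.068,0,0,0,255],[0.087,0.01,0.068,0,0,0,255],[0.087,0.01,0.068,0,0,0,255]])

```text
time: 16.05
tool_pos: [0.5423, 0.1484, 0.2201]
tool_rot: [-0.0, 0.654, 0.757, -0.0]
contact_force: [-0.0, -0.5, 0.1]
gripper_width: -0.001
```

```bash
python3 - <<'E'
from fit2 import *
from st import st
st()
f=eyes.grab_frame("side")
cv2.imwrite("pics/side11.png",cv2.resize(f["pixels"][240:360,200:360,::-1],None,fx=5,fy=5,interpolation=2))
E
```

```text
t 16.05 pos [0.5423 0.1484 0.2201] mincer mm [23.8  6.9] z [-0.001  0.    -1.   ] jaw deg 8.4 f [-0.04 -0.53  0.12] f_m -0.11 -0.51 g -0.001 j [ 0.13 -0.11  1.73  0.    1.52 -0.01]
```

View pics/side11.png

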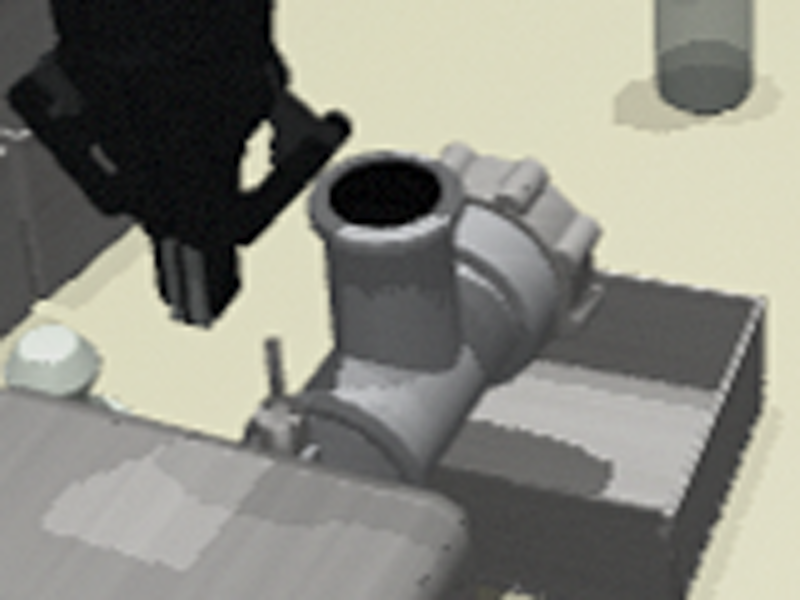

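Request:
step_arm(motion=[[0,0,-0.035,0,0,0,255],[0,0,-0.072,0,0,0,255],[0,-0.012,-0.072,0,0,0,255],[0,-0.021,-0.072,0,0,0,255],[-0.001,-0.029,-0.072,0,0,0,255],[-0.004,-0.037,-0.072,0,0,0,255],[-0.008,-0.044,-0.072,0,0,0,255],[-0.014,-0.051,-0.072,0,0,0,255],[-0.021,-0.056,-0.072,0,0,0,255],[-0.028,-0.06,-0.072,0,0,0,255]])

```text
time: 17.1
tool_pos: [0.5278, 0.118, 0.1852]
tool_rot: [0.0, 0.654, 0.757, 0.001]
contact_force: [2.1, 2.2, 0.2]
gripper_width: 0.005
```

Request:
step_arm(motion=[[-0.009,-0.002,0,0,0,0,255],[-0.017,-0.002,0,0,0,0,255],[-0.025,-0.001,0,0,0,0,255],[-0.025,-0.001,0,0,0,0,255]])

```text
time: 17.5
tool_pos: [0.5143, 0.1174, 0.1848]
tool_rot: [-0.0, 0.654, 0.757, -0.001]
contact_force: [1.0, -1.0, -0.5]
gripper_width: -0.001
```

```bash
python3 - <<'E'
from fit2 import *
from st import st
st()
f=eyes.grab_frame("side")
cv2.imwrite("pics/side12.png",cv2.resize(f["pixels"][240:360,200:360,::-1],None,fx=5,fy=5,interpolation=2))
E
```

```text
t 17.5 pos [0.5143 0.1174 0.1848] mincer mm [ -8.3 -19.7] z [-0.001 -0.001 -1.   ] jaw deg 8.3 f [ 1.01 -1.04 -0.47] f_m 0.85 -1.18 g -0.001 j [ 0.08 -0.17  1.85 -0.    1.47 -0.06]
```

View pics/side12.png

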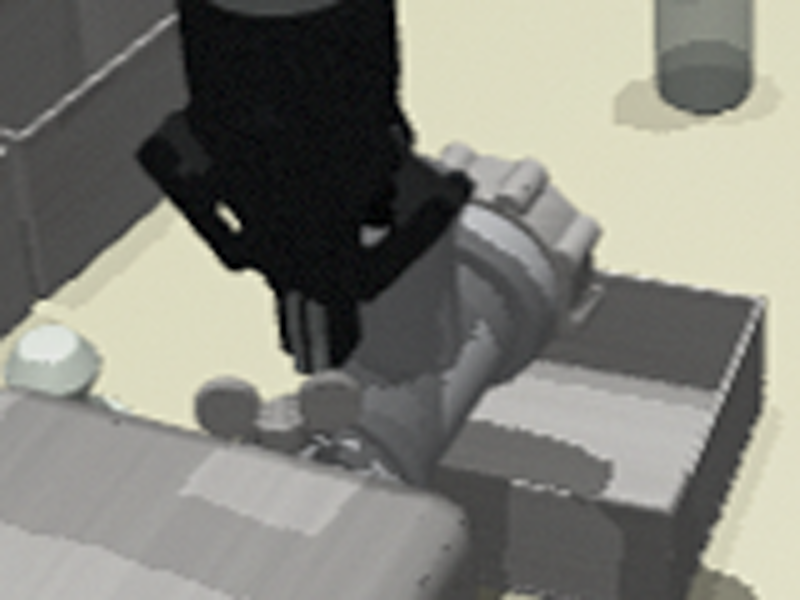

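```bash
python3 - <<'E'
from plan import *
c=w(4.7,-21.5,186)+[-.0125,-.0005,0]
rows(c,orb(116,156,6,22,186))
E
```

```text
[-0.004, 0.0, 0.0] [ -9.6 -19.8 186. ]
[-0.01, 0.003, 0.0] [-12.3 -18.2 186. ]
[-0.015, 0.006, 0.0] [-14.7 -16.3 186. ]
[-0.02, 0.009, 0.0] [-16.9 -14.1 186. ]
[-0.024, 0.014, 0.0] [-18.7 -11.7 186. ]
[-0.028, 0.019, 0.0] [-20.1  -8.9 186. ]
```

Request:
step_arm(motion=[[-0.004,0,0,0,0,0,255],[-0.01,0.003,0,0,0,0,255],[-0.013,0.004,0,0,0,0,255],[-0.015,0.006,0,0,0,0,255],[-0.015,0.006,0,0,0,0,255]])

```text
time: 18.05
tool_pos: [0.5073, 0.1206, 0.1848]
tool_rot: [-0.0, 0.654, 0.757, -0.0]
contact_force: [0.2, -0.9, 0.4]
gripper_width: -0.004
```

Request:
step_arm(motion=[[-0.003,0.002,0,0,0,0,255],[-0.005,0.003,0,0,0,0,255],[-0.005,0.003,0,0,0,0,255]])

```text
time: 18.35
tool_pos: [0.5049, 0.1221, 0.1849]
tool_rot: [-0.0, 0.654, 0.757, -0.0]
contact_force: [0.5, -0.7, 0.4]
gripper_width: 0.001
```

Request:
step_arm(motion=[[-0.002,0.002,0,0,0,0,255],[-0.004,0.005,0,0,0,0,255],[-0.004,0.005,0,0,0,0,255]])

```text
time: 18.65
tool_pos: [0.504, 0.1232, 0.185]
tool_rot: [0.002, 0.654, 0.756, -0.0]
contact_force: [3.7, -5.5, -1.3]
gripper_width: -0.003
```

```bash
python3 - <<'E'
from fit2 import *
from st import st
st()
f=eyes.grab_frame("side")
cv2.imwrite("pics/side13.png",cv2.resize(f["pixels"][240:360,200:360,::-1],None,fx=5,fy=5,interpolation=2))
E
```

```text
t 18.65 pos [0.504  0.1232 0.185 ] mincer mm [-17.8 -12.5] z [ 0.002 -0.003 -1.   ] jaw deg 8.3 f [ 3.71 -5.54 -1.29] f_m 2.87 -6.01 g -0.003 j [ 0.1  -0.2   1.87 -0.    1.47 -0.05]
```

View pics/side13.png

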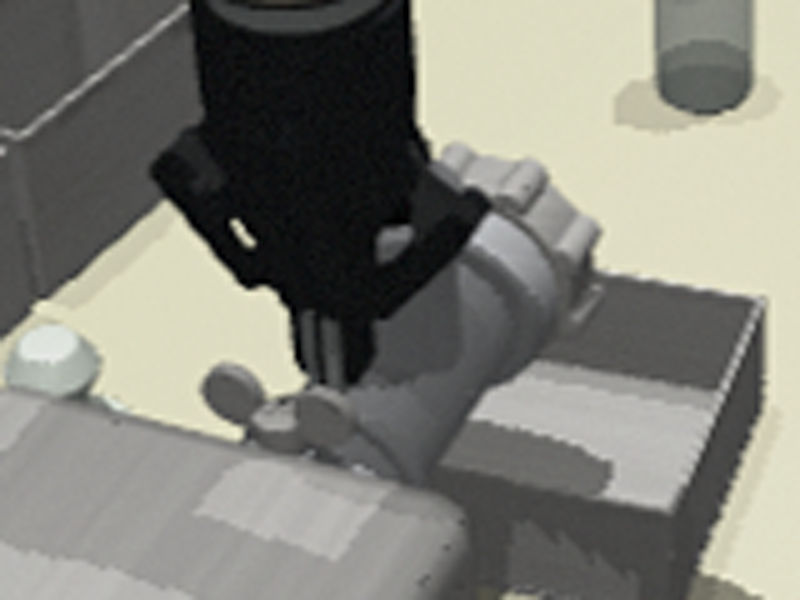

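Resistance rose from about 1 N to 6.7 N with the finger halted where tight wings should put it. One more light nudge, then back off.

Request:
step_arm(motion=[[0,0.002,0,0,0,0,255],[0,0.004,0,0,0,0,255],[0,0.004,0,0,0,0,255]])

```text
time: 19.0
tool_pos: [0.504, 0.1234, 0.185]
tool_rot: [0.003, 0.654, 0.756, -0.002]
contact_force: [3.3, -10.6, -0.9]
gripper_width: 0.001
```

Request:
step_arm(motion=[[0.001,-0.008,0,0,0,0,255],[0.004,-0.02,0,0,0,0,255],[0.004,-0.02,0,0,0,0,255],[0.004,-0.02,0.08,0,0,0,255],[0.004,-0.02,0.16,0,0,0,255],[0.004,-0.02,0.24,0,0,0,255],[-0.05,-0.1,0.3,0,0,0,255],[-0.1,-0.2,0.32,0,0,0,255],[-0.15,-0.3,0.32,0,0,0,255],[-0.2,-0.4,0.32,0,0,0,255]])

```text
time: 20.0
tool_pos: [0.4134, -0.0522, 0.3458]
tool_rot: [0.001, 0.653, 0.757, 0.001]
contact_force: [-0.1, -0.6, -0.8]
gripper_width: -0.005
```

Request:
step_arm(motion=[[-0.02,-0.1,0,0,0,0,255],[-0.04,-0.2,0,0,0,0,255],[-0.06,-0.3,0,0,0,0,255],[-0.06,-0.3,0,0,0,0,255],[-0.06,-0.3,0,0,0,0,255]])

```text
time: 20.5
tool_pos: [0.3838, -0.202, 0.3444]
tool_rot: [-0.001, 0.655, 0.756, 0.0]
contact_force: [-0.1, 0.4, 0.2]
gripper_width: -0.0
```

```bash
python3 - <<'E'
from fit2 import *
from st import st
st()
p=np.load("fit.npy");p[3]=.016;p[4]=9.42
F={c:eyes.grab_frame(c) for c in("side","top")}
overlay(F,p[:5],"ov14",off={"side":p[5:7],"top":p[7:9]})
for c in F: cv2.imwrite(f"pics/{c}14.png",F[c]["pixels"][:,:,::-1]); cv2.imwrite(f"pics/{c}14z.png",cv2.resize(F[c]["pixels"][240:360,200:360,::-1] if c=="side" else F[c]["pixels"][190:310,130:290,::-1],None,fx=5,fy=5,interpolation=2))
E
```

```text
t 20.5 pos [ 0.3838 -0.202   0.3444] mincer mm [-183.5 -317. ] z [-0.     0.001 -1.   ] jaw deg 8.2 f [-0.09  0.39  0.24] f_m -0.04 0.4 g -0.0 j [-0.66 -0.46  1.81  0.    1.79 -0.8 ]
```

View pics/ov14_side.png

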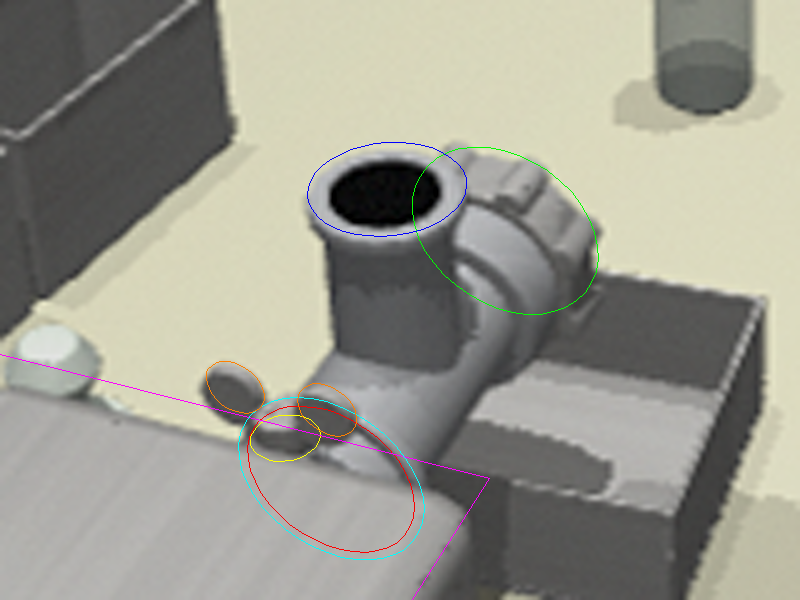

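View pics/ov14_top.png

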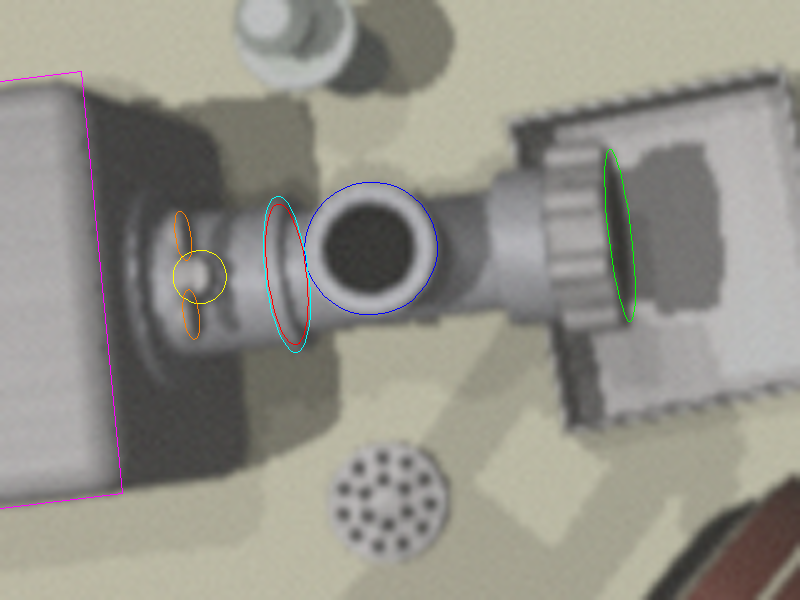

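View pics/top14.png

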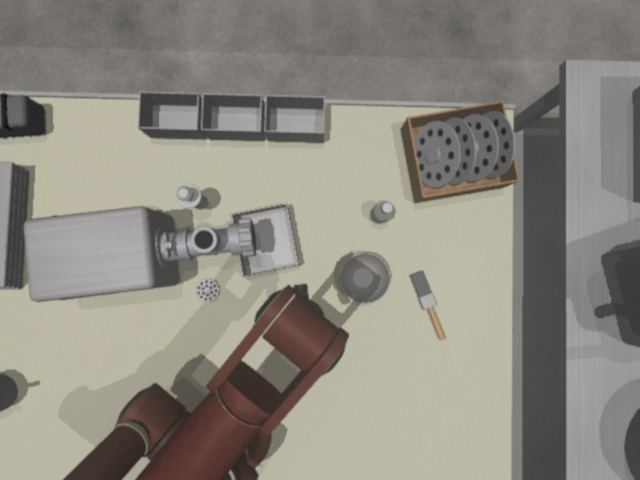

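Both views match the "tight" model (wings along x) and the head-home model, and the bystanders are where they were. Handing in.

```bash
python3 -c "
from plant import manip
print(manip.job_done())"
```

```text
the job is handed in; nothing more can be done
None
```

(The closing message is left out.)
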